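# Check a picture frame for squareness with a slide rule and true it

### The arm

A 6-joint arm with a two-finger parallel gripper is mounted at the origin on the work surface. World frame = base frame: x ahead of the robot, y to its left, z up, the work surface at z = 0. Lengths are in mm, angles in rad, forces in N, time in s.
With the tool pointing down it reaches from about 225 to 725 mm from the base axis. Payload 3.1 kg.
Tool frame: the origin (TCP) lies midway between the tips of the shut fingers; the grasp point (between the pads) lies 19 mm behind it (manip.pinch_z is the distance from the TCP to the grasp point, in mm); z points along the fingers, y is the line along which they close (so a half turn about z gives the same grasp; the last joint's range is limited). The gripper opens to 85 mm and grips with 20 to 120 N. Pads are 22 mm wide; open, the fingers measure 114 mm over their backs; the gripper's body (76 mm by 85 mm) begins 54 mm behind the grasp point. The pads swing forward as they close: fully open they stand 13 mm farther back than shut.
Start: joints at [1.052, 0.048, 0.099, 1.622, 0, 1.443], TCP at [199.994, 485.407, 231.312] pointing down, gripper open.
Joint ranges: [-2.91, 2.91], [-0.99, 1.94], [-1.21, 1.42], [-2.12, 2.29], [-1.49, 1.47], [-3.14, 3.14]. Speed limits (rad/s): [2.79, 2.79, 3.14, 3.14, 3.14, 3.14].

### API

Orientations are given as a rotation vector (axis times angle).
In Python, from plant import manip gives the robot as it stands.
- The arm moves only by the shell command python3 -m creep 'ROWS' [OPENING] [FORCE]. ROWS is a JSON object of lists of equal length, an entry for each row: "delta_pos": the shift along the tool's x, y, z in m, a list of three; "dr": the turn, a rotation vector about the tool's x, y, z in degrees, a list of three. A call has 1 to 12 rows; each row shifts and turns the commanded pose from where the row before left it, along the tool's axes as they then stand; what a row does not reach is not made up. A row lasts 1/12 s, in which the tool goes at most 41.7 mm and 7.16 degrees, less where a joint would pass 70% of its speed; a pose out of reach is approached as far as the arm can. A call is refused whole if a number of a shift passes 0.0417 or a number of a turn 7.16, either way. A call with a gripper value outside its range is refused whole. OPENING is the opening in per cent of the stroke, from 0 (shut) to 100 (fully open), set as the call begins (- or left out, the last holds). The fingers move at their own pace and stop on an object; FORCE is the grip in N (left out, the last holds). Time passes only in rows, so rows that do not move let the fingers close. It gives the time, the measured TCP pose, the force, the opening and the grip force at its end, in the units of the state.
- manip.state(): the state, without advancing time (a new reading comes with each control period).
- manip.get_image(name): name is "scene" or "side" or "wrist"; returns the picture (384x512x3 uint8, red, green, blue); there is no depth.
- manip.camera_model(name): a dict with "fovy" (degrees; the focal length in pixels is half the picture's height over the tangent of half this angle, whatever the lens; pixels are square), "cx", "cy" (the principal point, pixels), "k1" (the pictures are not rectified: a ray, as slopes to the right and down, at radius r is drawn at 1 + k1 r^2 times it, then the intrinsics apply), "R" (3x3) and "t" (3): a world point X has camera coordinates R X + t; the wrist camera has in their place "tool_from_camera" (4x4, takes a point from camera to tool coordinates, whose origin is the TCP and whose axes are the flange's). Camera axes: x right, y down, z forward; pixel columns grow to the right and rows downward; lengths in mm; the calibration is good to about 2 mm. A picture is of the moment at which its call begins: read the wrist's pose just before it. camera_model takes no time and is no camera call.
- manip.close_job(): hands the job in; it is judged then, once.
The state is a dict: "time_s": time; "joint_positions": joint angles; "joint_velocities": joint speeds; "joint_torque": joint torques, N m; "eef_pos": TCP position; "eef_rot": TCP orientation; "wrist_force": force on the tool from outside, world axes, zero at the start; "ft_torque": the same for the moment, N m; "width": opening from 0.0 (shut) to 1.0 (fully open); "finger_force": force on a finger pad.
Only numpy, scipy, OpenCV 4.12 (cv2) and the standard library are available. Lean on these libraries where they do the work, as an engineer would, in place of code of your own. Each camera call takes 0.05 s, during which the arm holds its last target. There are 200 camera calls.

### The job

Lay the slide rule flat in the picture frame and measure both diagonals, first near-left to far-right, then near-right to far-left: seat one end in its corner and press the slide home into the opposite one, holding it there for about half a second, gently enough that the frame is not strained or shifted. Then put the rule back flat on the bench outside the frame and, if the diagonals differ, shift the far rail sideways until the frame is square to within 2.5 mm of rail shift. Leave the other things alone.

Things in the scene. Friction and masses are not known exactly. Their poses are not given: they have to be found in the camera images.
- frame: wooden picture frame lying flat; opening 150 (x) by 200 (y) mm, rails 24 mm wide and high. Its near rail (robot side, 248 mm) is held to the bench by two steel dogs. Origin: on the bench at the opening's centre when square; x across the opening to the far rail, y along the near rail to the left, z up. The corners are loose: the side rails swing when the far rail shifts (shift s, + to the left; square at s = 0)
- corner_near_left (a point): seat point in the opening's near left corner, 5 mm in from both rails, 6 mm above the bench: the axis of the rule's foot or tip (round, radius 5 mm) when seated there. In the frame at (-70, 95, 6) mm, fixed
- corner_near_right (a point): seat point in the near right corner, in the frame at (-70, -95, 6) mm, fixed
- corner_far_left (a point): seat point in the far left corner, in the frame at (70, 95 + s, 6) mm; moves with the far rail. Distance to the near right seat: sqrt((190 + s)^2 + 140^2) mm
- corner_far_right (a point): seat point in the far right corner, in the frame at (70, -95 + s, 6) mm; moves with the far rail. Distance to the near left seat: sqrt((190 - s)^2 + 140^2) mm
- far_rail_middle (a point): centre of the far rail (248 x 24 x 24 mm), 12 mm up, in the frame at (87, s, 12) mm. The rail shifts lengthwise (frame y), up to 15 mm either side of square, against about 9 N of friction, and stays where it is left; it can be gripped across its 24 mm width from above
- rule_foot (a point): axis of the slide rule's foot, 6 mm up: a round polished steel stub (radius 5 mm), slippery on wood, at the beam's end. The rule is a loose flat aluminium beam (150 x 16 x 8 mm, 0.36 kg) with a steel slide (0.10 kg) on top, lying on the bench. x points along the beam from foot to tip, z up
- rule_tip (a point): axis of the rule's tip, 6 mm up: a round polished steel stub (radius 5 mm), slippery on wood, at the end of the slide, 195 mm from the foot when the slide is closed. x as for the foot
- rule_knob (a point): middle of the slide's grey knob at the height to grip, 48 mm above the rule's underside: a block 34 mm along the rule, 12 mm across it, from 12 to 62 mm up. It is 103 mm from the tip's axis, 92 mm plus the reading from the foot's axis, and moves with the slide. Near the centre of mass: the whole rule can be lifted by it
- rule_slide (a joint): reading of the slide rule (m): 0 closed against its stop, up to 0.075 drawn out; foot to tip, axis to axis, is 0.195 + this. The slide has about 1.2 N of friction and stays where left; pulled back to its stop it takes the beam with it. While the slide is drawn out the beam stays put by its weight, if it rests on the bench
- toy_small: bystander: red toy figure, 30 mm wide, 48 mm tall, near the robot end of the rule's place; origin under its base
- eraser: bystander: dark rubber block 24 x 40 x 14 mm beyond the rule's tip; origin under its centre
- polish_tin: bystander: metal tin 60 mm across, 45 mm tall; origin under its centre
- driver: bystander: screwdriver, 180 mm, lying; origin under its middle
- toy_big: bystander: green toy figure 97 mm tall; origin under its base
There are look-alikes about, which are no part of the job. What is meant by the part that bears rule_foot is not green, and is the smaller of those in its own colour.

How it is judged:
By the outcome, as a careful person would: the job done as asked, in the order asked, and still so for the second after the job is handed in, with the robot touching nothing.
It also fails if it takes over 72 s, if anything falls off the work surface, if the arm or the gripper's body presses on something with over 40 N, if the wrist force passes 120 N, or if a joint passes its speed limit or range.

## Working session

There is one attempt and no reset: what is moved stays moved. The work goes in short steps, Python scripts to look and compute and a shell command to move; the robot and the scene stay as the last step left them, time stands still between calls to the robot, and variables do not carry over. Pictures are saved under pics/ and viewed, at most 10 in all, crops included, and the job is handed in when it is done.

```bash
ls; mkdir -p pics
python3 - <<'E'
from plant import manip
import cv2
s=manip.state();print({k:s[k] for k in('time_s','eef_pos','eef_rot','width','wrist_force')},manip.pinch_z)
for n in('scene','side','wrist'):
    m=manip.camera_model(n);print(n,m)
ims=[manip.get_image(n)[:,:,::-1] for n in('scene','side','wrist')]
for n,i in zip(('scene','side','wrist'),ims): cv2.imwrite(f'pics/{n}0.png',i)
E
```

```text
pics
{'time_s': 0.0, 'eef_pos': array([199.68568445, 484.86579164, 230.09499394]), 'eef_rot': array([-0.60985527, -3.08100899,  0.00355289]), 'width': 1.003108247349736, 'wrist_force': array([-0.35576326, -0.02966754,  0.52551497])} 18.700000000000003
scene {'fovy': 49.52611890629879, 'cx': 257.4737454372696, 'cy': 192.4550843630307, 'k1': -0.14411640457499464, 'R': array([[-0.89283604,  0.45037133, -0.00307674],
       [ 0.37470644,  0.7390098 , -0.55987463],
       [-0.24987774, -0.50102913, -0.82857162]]), 't': array([ 447.82558636, -100.21155111, 1360.614938  ])}
side {'fovy': 49.394249143212825, 'cx': 260.2586611772691, 'cy': 191.10645977556288, 'k1': 0.017758467984455534, 'R': array([[ 0.99527025, -0.09699566, -0.00538171],
       [-0.06113542, -0.58233109, -0.81064972],
       [ 0.07549557,  0.80714456, -0.58550668]]), 't': array([-484.58107699,   39.41937475, 1012.54461707])}
wrist {'fovy': 63.05793917593507, 'cx': 253.34609148435652, 'cy': 191.47156103457814, 'k1': -0.034730248165638244, 'tool_from_camera': array([[ 5.99774741e-04, -9.52603119e-01, -3.04215281e-01,
         7.86411647e+01],
       [ 9.99999492e-01,  3.25040518e-04,  9.53731924e-04,
         5.89747325e-01],
       [-8.09645713e-04, -3.04215698e-01,  9.52602831e-01,
        -1.41610079e+02],
       [ 0.00000000e+00,  0.00000000e+00,  0.00000000e+00,
         1.00000000e+00]])}
```

View pics/scene0.png

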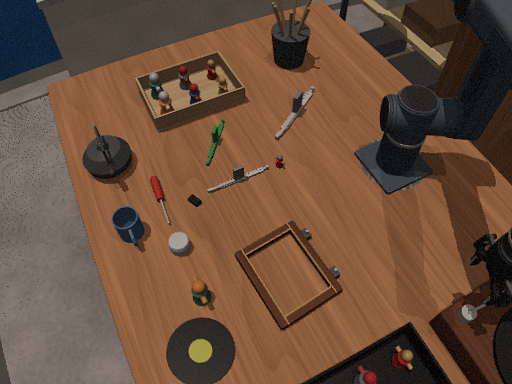

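View pics/side0.png

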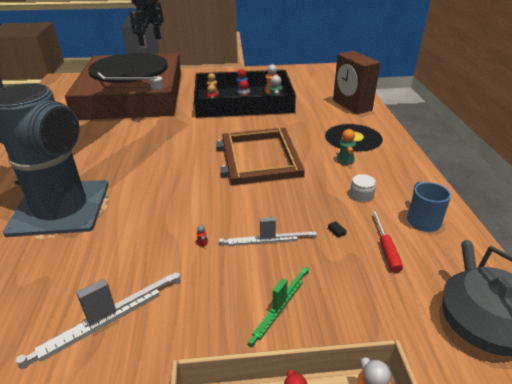

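The scene picture shows the small silver rule at (238,178), the frame at (288,272) with its dogs at (306,233) and (335,272), the red toy at (280,162) and the eraser at (195,200). The side picture has the rule at (268,238) and the frame at (262,155). The larger silver rule and the green one are the look-alikes.

```bash
cat > h.py <<'E'
import numpy as np,cv2
from plant import manip
from scipy.spatial.transform import Rotation as Ro
def cam(n,st=None):
    m=manip.camera_model(n);f=192/np.tan(np.radians(m['fovy'])/2)
    if n=='wrist':
        T=np.eye(4);T[:3,:3]=Ro.from_rotvec(st['eef_rot']).as_matrix();T[:3,3]=st['eef_pos']
        T=T@np.array(m['tool_from_camera']);Rm=T[:3,:3].T;t=-Rm@T[:3,3]
    else: Rm,t=np.array(m['R']),np.array(m['t'])
    return dict(f=f,c=(m['cx'],m['cy']),k=m['k1'],R=Rm,t=t,K=np.array([[f,0,m['cx']],[0,f,m['cy']],[0,0,1]]),D=np.array([m['k1'],0,0,0,0]))
def ray(c,p):
    u=cv2.undistortPoints(np.array([[p]],float),c['K'],c['D'])[0,0]
    return -c['R'].T@c['t'],c['R'].T@np.array([u[0],u[1],1])
def plane(c,p,z):
    o,d=ray(c,p);return o+d*(z-o[2])/d[2]
def proj(c,X): return cv2.projectPoints(np.array([X],float),cv2.Rodrigues(c['R'])[0],c['t'],c['K'],c['D'])[0][0,0]
def tri(c1,p1,c2,p2):
    (o1,d1),(o2,d2)=ray(c1,p1),ray(c2,p2)
    s=np.linalg.lstsq(np.c_[d1,-d2],o2-o1,rcond=None)[0];a,b=o1+s[0]*d1,o2+s[1]*d2
    return (a+b)/2,np.linalg.norm(a-b)
E
python3 - <<'E'
import cv2,numpy as np
a=cv2.imread('pics/side0.png');b=cv2.imread('pics/scene0.png')
f=lambda i,x,y,w,h,k:cv2.resize(i[y:y+h,x:x+w],None,fx=k,fy=k,interpolation=cv2.INTER_CUBIC)
A=f(a,212,212,130,36,6);B=f(a,210,120,100,66,4);C=f(b,230,218,114,110,3);D=f(b,200,160,80,36,5)
W=800;o=np.zeros((600,W,3),np.uint8)
o[0:216,0:780]=A;o[216:216+264,0:400]=B;o[216:546,400:742]=C;
cv2.imwrite('pics/m1.png',o);cv2.imwrite('pics/m2.png',f(b,200,155,84,40,9))
E
```

```text
(no output)
```

View pics/m1.png

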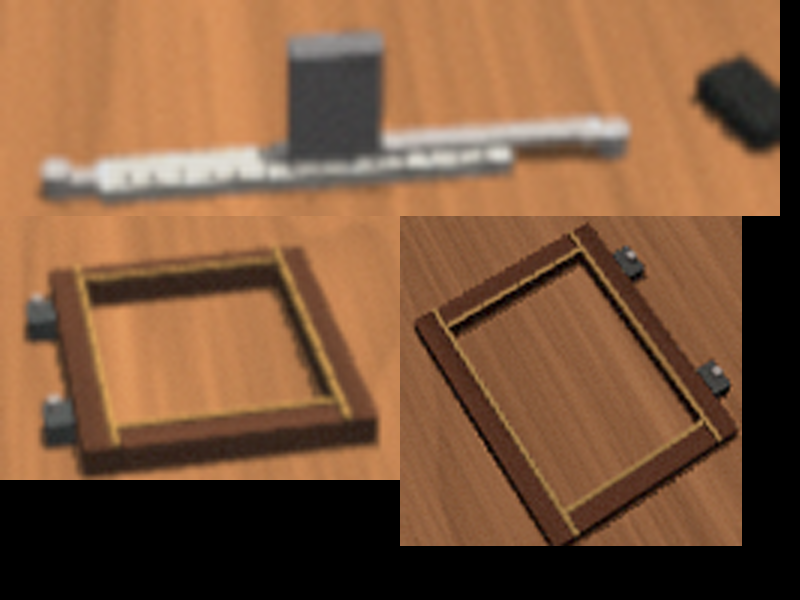

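The crops show the rule's foot top at side (221,239.5), its tip at (314,233) and its knob top at (268,219). The four frame corners are visible in both views.

Run:
```python
from h import *
np.set_printoptions(precision=1,suppress=True)
a=cam('side');b=cam('scene')
A=lambda x,y:(212+(x+.5)/6-.5,212+(y+.5)/6-.5)
B=lambda x,y:(210+(x+.5)/4-.5,120+(y-216+.5)/4-.5)
C=lambda x,y:(230+(x-400+.5)/3-.5,218+(y-216+.5)/3-.5)
print('knobtop',plane(a,A(337,42),62),'foot',plane(a,A(56,165),12),'tip',plane(a,A(612,128),12))
bs=cv2.imread('pics/scene0.png');hsv=cv2.cvtColor(bs,cv2.COLOR_BGR2HSV)
print('near outer R',plane(b,C(590,226),24),'L',plane(b,C(737,432),24))
print('far outer R',plane(b,C(417,320),24),'L',plane(b,C(556,545),24))
print('side nearout L',plane(a,B(50,272),24),'R',plane(a,B(85,452),24),'farout L',plane(a,B(302,248),24),'R',plane(a,B(378,419),24))
```

```text
knobtop [ 486.6 -168.8   62. ] foot [ 385.5 -167.    12. ] tip [ 587.9 -167.9   12. ]
near outer R [414.1  56.2  24. ] L [401.2 299.9  24. ]
far outer R [606.5  71.5  24. ] L [591.9 315.   24. ]
side nearout L [399.5 290.9  24. ] R [416.   45.4  24. ] farout L [594.5 309.3  24. ] R [608.9  63.8  24. ]
```

View pics/m2.png

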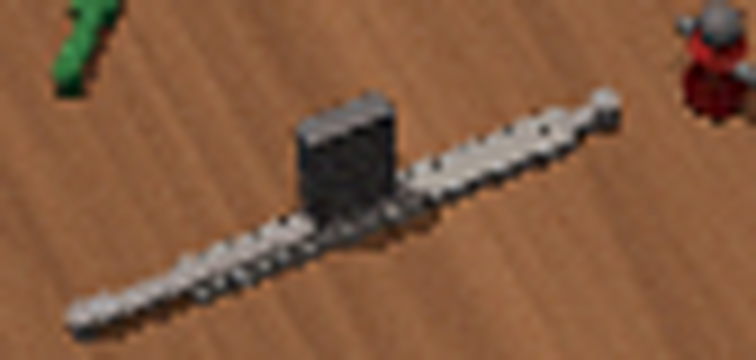

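```bash
python3 -m creep '{"delta_pos":[[0,0,0],[0,0,0],[0,0,0],[0,0,0]],"dr":[[0,0,-5.6],[0,0,-5.6],[0,0,-5.6],[0,0,-5.6]]}'
python3 -m creep '{"delta_pos":[[-0.028,-0.031,0],[-0.028,-0.031,0],[-0.028,-0.031,0],[-0.028,-0.031,0],[-0.028,-0.031,0],[-0.028,-0.031,0],[-0.028,-0.031,0],[-0.028,-0.031,0],[-0.028,-0.031,0],[-0.028,-0.028,0],[0,0,0],[0,0,0]],"dr":[[0,0,0],[0,0,0],[0,0,0],[0,0,0],[0,0,0],[0,0,0],[0,0,0],[0,0,0],[0,0,0],[0,0,0],[0,0,0],[0,0,0]]}'
python3 - <<'E'
from h import *
s=manip.state();i=manip.get_image('wrist')[:,:,::-1];cv2.imwrite('pics/w1.png',i)
import pickle;pickle.dump(s,open('w1.pkl','wb'))
print(s['eef_pos'],Ro.from_rotvec(s['eef_rot']).as_matrix().round(3))
cv2.imwrite('pics/w1b.png',cv2.resize(i,(800,600),interpolation=cv2.INTER_CUBIC))
E
```

```text
time_s: 0.48
eef_pos: [199.9, 485.2, 230.8]
eef_rot: [0.008, -3.141, 0.001]
wrist_force: [0.5, 0.6, 0.6]
width: 1.0
finger_force: 0.0
time_s: 1.48
eef_pos: [480.1, 177.4, 230.4]
eef_rot: [-0.007, -3.14, 0.0]
wrist_force: [-1.1, 1.1, -0.5]
width: 0.998
finger_force: 0.0
[480.12911839 177.38353388 230.38078049] [[-1.     0.004 -0.002]
 [ 0.004  1.    -0.   ]
 [ 0.002 -0.    -1.   ]]
```

View pics/w1b.png

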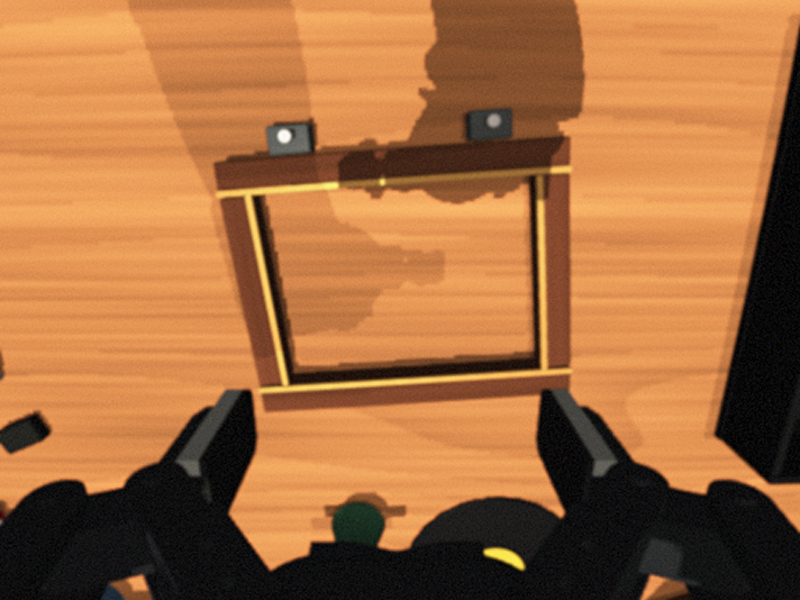

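The wrist view shows the frame with robot side up. The near rail's yellow line runs from (218,195) to (570,170), and the far rail's from (262,390) to (570,371) in the 800x600 picture. The far rail is clearly shifted to the left, so s > 0.

Run:
```python
from h import *
import pickle
np.set_printoptions(precision=1,suppress=True)
s=pickle.load(open('w1.pkl','rb'));c=cam('wrist',s)
i=cv2.imread('pics/w1.png')
hsv=cv2.cvtColor(cv2.resize(i,(800,600),interpolation=cv2.INTER_CUBIC),cv2.COLOR_BGR2HSV)
q=lambda p:((p[0]+.5)*.64-.5,(p[1]+.5)*.64-.5)
m=((hsv[...,0]>18)&(hsv[...,0]<32)&(hsv[...,1]>110)&(hsv[...,2]>140)).astype(np.uint8)
def fit(p,r):  # refine a line: mask pixels near the typed segment
    p,r=map(np.float64,(p,r));ys,xs=np.nonzero(m);P=np.c_[xs,ys].astype(float);d=(r-p)/np.linalg.norm(r-p)
    v=P-p;a=v@d;b=v@[-d[1],d[0]];k=(abs(b)<5)&(a>-8)&(a<np.linalg.norm(r-p)+8);P=P[k]
    W=np.array([plane(c,q(x),24)[:2] for x in P]);l=cv2.fitLine(W.astype(np.float32),cv2.DIST_HUBER,0,.01,.01).ravel()
    t=(W-l[2:])@l[:2];return l,len(P),l[2:]+l[:2]*np.percentile(t,.5),l[2:]+l[:2]*np.percentile(t,99.5)
for n,p,r in(('near',(218,195),(570,170)),('far',(262,390),(570,371)),('right',(250,197),(286,384)),('left',(540,175),(544,369))):
    l,k,e0,e1=fit(p,r);print(n,k,'ends',e0,e1,'len',np.linalg.norm(e1-e0),'ang',np.degrees(np.arctan2(l[1],l[0])))
for p in((218,195),(570,170),(262,390),(570,371),(215,163),(570,138),(266,410),(570,390)):print(p,plane(c,q(p),24))
```

```text
near 865 ends [418.  298.6] [434.5  53.4] len 245.76102186288335 ang -86.13989
far 1366 ends [571.8 312.9] [587.5  70.3] len 243.14006875202574 ang -86.308846
right 1087 ends [431.9  73.9] [588.  91.] len 156.99466258361812 ang 6.2381687
left 649 ends [440.1 280.1] [574.  294.9] len 134.74142572508043 ang 6.3064575
(218, 195) [435.   53.4  24. ]
(570, 170) [418.9 299.4  24. ]
(262, 390) [587.9  71.3  24. ]
(570, 371) [572.3 315.2  24. ]
(215, 163) [413.2  53.6  24. ]
(570, 138) [397.6 297.3  24. ]
(266, 410) [606.   72.9  24. ]
(570, 390) [589.1 317.   24. ]
```

```bash
python3 -m creep '{"delta_pos":[[0,-0.034,0.003],[0,-0.034,0.003],[0,-0.034,0.003],[0,-0.034,0.003],[0,-0.034,0.003],[0,-0.034,0.003],[0,-0.034,0.003],[0,-0.034,0.003],[0,-0.034,0.003],[0,-0.034,0.003],[0,0,0],[0,0,0]],"dr":[[0,0,0],[0,0,0],[0,0,0],[0,0,0],[0,0,0],[0,0,0],[0,0,0],[0,0,0],[0,0,0],[0,0,0],[0,0,0],[0,0,0]]}'
python3 - <<'E'
from h import *
s=manip.state();i=manip.get_image('wrist')[:,:,::-1];cv2.imwrite('pics/w2.png',i)
import pickle;pickle.dump(s,open('w2.pkl','wb'))
cv2.imwrite('pics/w2b.png',cv2.resize(i,(800,600),interpolation=cv2.INTER_CUBIC))
E
```

```text
time_s: 2.53
eef_pos: [479.0, -160.4, 200.9]
eef_rot: [-0.001, -3.141, -0.002]
wrist_force: [-0.2, 0.9, 0.1]
width: 1.002
finger_force: 0.0
```

View pics/w2b.png

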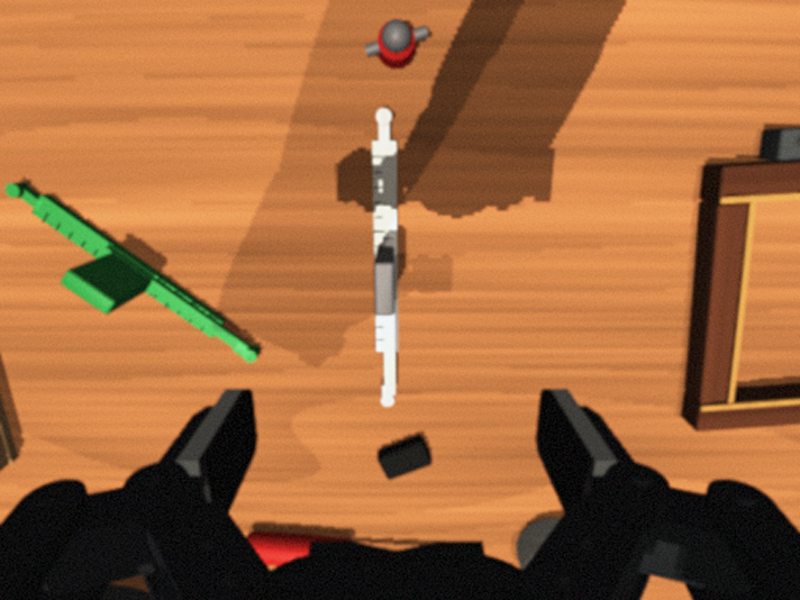

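The picture shows the rule's foot at (384,116), its tip at (388,401) and its knob top centred at (384.5,288). The toy is at (397,40) and the eraser at (405,456).

Run:
```python
from h import *
import pickle
s=pickle.load(open('w2.pkl','rb'));c=cam('wrist',s)
q=lambda p:((p[0]+.5)*.64-.5,(p[1]+.5)*.64-.5)
F=plane(c,q((384,116)),11);T=plane(c,q((388,401)),11);K=plane(c,q((384.5,288)),62)
print(F,T,K,np.linalg.norm(T-F),np.degrees(np.arctan2(*(T-F)[1::-1])),np.linalg.norm((K-F)[:2]),s['eef_pos'])
```

```text
[ 383.54204499 -166.78611305   11.        ] [ 587.83130462 -165.26601007   11.        ] [ 483.0330992  -166.12172324   62.        ] 204.29491504618053 0.42632626872249046 99.49327254681468 [ 479.04053934 -160.42340829  200.88974324]
```

```bash
python3 -m creep '{"delta_pos":[[-0.001,-0.0014,0.022],[-0.001,-0.0014,0.022],[-0.001,-0.0014,0.022],[-0.001,-0.0015,0.022],[0,0,0.022],[0,0,0.022],[0,0,0.021],[0,0,0.019],[0,0,0],[0,0,0]],"dr":[[0,0,0],[0,0,0],[0,0,0],[0,0,0],[0,0,0],[0,0,0],[0,0,0],[0,0,0],[0,0,0],[0,0,0]]}'
python3 -m creep '{"delta_pos":[[0,0,0],[0,0,0],[0,0,0],[0,0,0],[0,0,0],[0,0,0],[0,0,0],[0,0,0]],"dr":[[0,0,0],[0,0,0],[0,0,0],[0,0,0],[0,0,0],[0,0,0],[0,0,0],[0,0,0]]}' 0 45
```

```text
time_s: 3.42
eef_pos: [482.5, -164.0, 28.6]
eef_rot: [0.005, -3.139, -0.003]
wrist_force: [1.0, 0.2, 1.2]
width: 1.003
finger_force: 0.0
time_s: 4.08
eef_pos: [483.8, -167.0, 29.9]
eef_rot: [0.0, 3.141, -0.001]
wrist_force: [0.1, -0.7, 3.0]
width: 0.135
finger_force: 46.7
```

```bash
python3 -m creep '{"delta_pos":[[0.003,0,0],[0.003,0,0],[0.003,0,0],[0.001,0,0],[0,0,-0.02],[0,0,-0.03],[0,0,-0.03],[0,0,-0.01]],"dr":[[0,0,0],[0,0,0],[0,0,0],[0,0,0],[0,0,0],[0,0,0],[0,0,0],[0,0,0]]}'
python3 -m creep '{"delta_pos":[[-0.0017,0.02,0],[-0.0017,0.035,0],[-0.0017,0.039,0],[-0.0017,0.039,0],[-0.0017,0.039,0],[-0.0017,0.039,0],[-0.0017,0.039,0],[-0.0017,0.039,0],[-0.0017,0.039,0],[-0.0014,0.036,0],[0,0.001,0],[0,0,0]],"dr":[[0,0,0],[0,0,0],[0,0,0],[0,0,0],[0,0,0],[0,0,0],[0,0,0],[0,0,0],[0,0,0],[0,0,0],[0,0,0],[0,0,0]]}'
python3 -m creep '{"delta_pos":[[0,0,0],[0,0,0],[0,0,0],[0,0,0],[0,0,0],[0,0,0],[0,0,0],[0,0,0],[0,0,0]],"dr":[[0,0,7],[0,0,7],[0,0,7],[0,0,7],[0,0,7],[0,0,7],[0,0,7],[0,0,0],[0,0,0]]}'
python3 - <<'E'
from h import *
P=[];
for k in range(6):
    s=manip.state();P.append(np.r_[s['eef_pos'],s['wrist_force']]);i=manip.get_image('wrist')[:,:,::-1]
print(np.mean(P,0).round(2),np.std(P,0).round(2),Ro.from_rotvec(s['eef_rot']).as_matrix().round(3),s['width'],s['joint_positions'],s['time_s'])
import pickle;pickle.dump(s,open('w3.pkl','wb'));cv2.imwrite('pics/w3.png',i);cv2.imwrite('pics/w3b.png',cv2.resize(i,(800,600),interpolation=cv2.INTER_CUBIC))
E
```

```text
time_s: 4.75
eef_pos: [473.8, -166.6, 121.6]
eef_rot: [-0.0, 3.14, -0.001]
wrist_force: [1.9, -0.8, -3.9]
width: 0.133
finger_force: 45.9
time_s: 5.75
eef_pos: [487.8, 200.0, 116.5]
eef_rot: [0.007, -3.136, 0.002]
wrist_force: [-0.2, -1.1, -5.8]
width: 0.133
finger_force: 46.1
time_s: 6.5
eef_pos: [489.1, 197.0, 117.8]
eef_rot: [-1.3, -2.858, 0.004]
wrist_force: [-0.6, 1.4, -4.8]
width: 0.134
finger_force: 46.1
[ 4.8960e+02  1.9760e+02  1.1851e+02 -6.0000e-02  4.3000e-01 -4.9900e+00] [0.28 0.41 0.44 0.38 0.66 0.45] [[-0.657  0.754 -0.   ]
 [ 0.754  0.657 -0.   ]
 [ 0.    -0.    -1.   ]] 0.1313285078599333 [ 2.57443397e-01  6.20655883e-02 -1.09119908e-01  1.40010201e+00
 -9.78919261e-05  1.11173672e+00] 6.75
```

View pics/w3b.png

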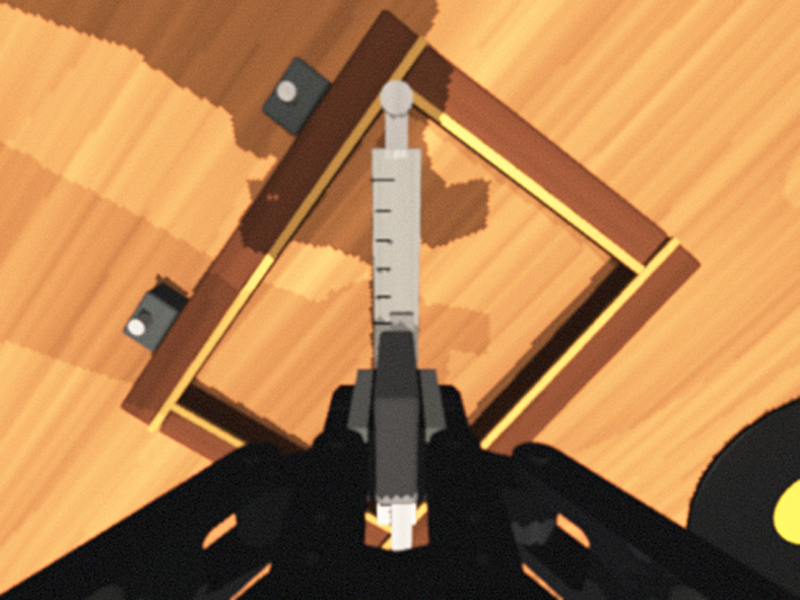

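The held rule's foot is at (396,97). The near rail's yellow line runs from (160,422) to (422,48) and the left rail's from (440,115) to (630,262).

Run:
```python
from h import *
import pickle
s=pickle.load(open('w3.pkl','rb'));s['eef_pos']=np.array([489.6,197.6,118.5]);c=cam('wrist',s)
q=lambda p:((p[0]+.5)*.64-.5,(p[1]+.5)*.64-.5)
def L(a,b): a,b=[np.r_[plane(c,q(p),24)[:2],1] for p in(a,b)];print('ang',np.degrees(np.arctan2(*(b-a)[1::-1])));return np.cross(a,b)
n=L((160,422),(422,48));l=L((440,115),(630,262));x=np.cross(n,l);print('NL yellow X',x[:2]/x[2])
f=L((487,445),(677,240));x=np.cross(f,l);print('FL yellow X',x[:2]/x[2])
F=plane(c,q((396,97)),101);u=np.array([.657,-.754]);print('foot',F,'pred',s['eef_pos'][:2]-92*u)
```

```text
ang 93.77316474019182
ang 5.816602221531209
NL yellow X [421.1488171 277.5365284]
ang 94.23084857087937
FL yellow X [573.42993313 293.04926218]
foot [429.04664447 267.58521653 101.        ] pred [429.156 266.968]
```

```bash
cat > m.py <<'E'
from h import *
def rd(n=5):
    P=[]
    for k in range(n): manip.get_image('wrist');s=manip.state();P.append(np.r_[s['eef_pos'],s['wrist_force']])
    m=np.mean(P,0);R=Ro.from_rotvec(s['eef_rot']).as_matrix()
    print('t',round(s['time_s'],2),'pos',m[:3].round(1),'F world',m[3:].round(1),'F tool',(R.T@m[3:]).round(1),'yaw',np.degrees(np.arctan2(-R[1,0],-R[0,0])).round(2),'w',round(s['width'],3))
if __name__=='__main__':rd()
E
python3 -m creep '{"delta_pos":[[-0.002,0.0023,0.01],[0,0,0.02],[0,0,0.02],[0,0,0.02],[0,0,0.01],[0,0,0.004],[0,0,0],[0,0,0]],"dr":[[0,0,0],[0,0,0],[0,0,0],[0,0,0],[0,0,0],[0,0,0],[0,0,0],[0,0,0]]}'; python3 m.py
python3 -m creep '{"delta_pos":[[0,0,0.002],[0,0,0.002],[0,0,0.001],[0,0,0]],"dr":[[0,0,0],[0,0,0],[0,0,0],[0,0,0]]}';python3 m.py
```

```text
time_s: 7.47
eef_pos: [493.7, 198.6, 35.9]
eef_rot: [1.302, 2.858, 0.001]
wrist_force: [0.1, 0.4, -5.5]
width: 0.134
finger_force: 46.1
t 7.72 pos [494.5 198.8  36.9] F world [-0.3 -0.1 -4.6] F tool [ 0.1 -0.3  4.6] yaw -48.99 w 0.134
time_s: 8.05
eef_pos: [493.1, 198.4, 30.2]
eef_rot: [-1.303, -2.859, 0.0]
wrist_force: [-0.2, -0.1, -4.5]
width: 0.135
finger_force: 46.1
t 8.3 pos [493.  198.4  30.2] F world [ 0.1 -0.  -4.7] F tool [-0.1  0.1  4.7] yaw -48.99 w 0.134
```

```bash
python3 -m creep '{"delta_pos":[[0,0,0.001],[0,0,0]],"dr":[[0,0,0],[0,0,0]]}';python3 m.py
python3 -m creep '{"delta_pos":[[0,0,0.0005],[0,0,0]],"dr":[[0,0,0],[0,0,0]]}';python3 m.py
```

```text
time_s: 8.47
eef_pos: [493.2, 198.5, 30.0]
eef_rot: [1.302, 2.859, 0.0]
wrist_force: [-1.1, -1.6, 0.0]
width: 0.133
finger_force: 46.8
t 8.72 pos [493.2 198.5  30. ] F world [-2.5 -0.8  1.5] F tool [ 1.1 -2.4 -1.5] yaw -48.99 w 0.134
time_s: 8.88
eef_pos: [493.4, 198.3, 30.0]
eef_rot: [1.302, 2.858, -0.0]
wrist_force: [-3.5, -2.7, 5.3]
width: 0.135
finger_force: 47.7
t 9.13 pos [493.4 198.3  30. ] F world [-3.4 -2.1  5.4] F tool [ 0.7 -3.9 -5.4] yaw -48.99 w 0.129
```

```bash
python3 -m creep '{"delta_pos":[[0,0,-0.0005],[0.0015,0,0],[0.0015,0,0],[0.001,0,0],[0,0,0]],"dr":[[0,0,0],[0,0,0],[0,0,0],[0,0,0],[0,0,0]]}';python3 m.py
python3 -m creep '{"delta_pos":[[0.001,0,0],[0,0,0]],"dr":[[0,0,0],[0,0,0]]}';python3 m.py
```

```text
time_s: 9.55
eef_pos: [492.1, 201.2, 30.0]
eef_rot: [1.302, 2.855, 0.001]
wrist_force: [2.6, -4.3, 2.5]
width: 0.136
finger_force: 47.2
t 9.8 pos [492.2 201.2  30. ] F world [ 2.9 -4.1  2.8] F tool [-5.  -0.4 -2.8] yaw -49.01 w 0.133
time_s: 9.97
eef_pos: [491.7, 201.9, 30.0]
eef_rot: [1.302, 2.855, 0.002]
wrist_force: [3.2, -5.2, 1.3]
width: 0.134
finger_force: 47.3
t 10.22 pos [491.7 201.9  30. ] F world [ 2.7 -4.8  2.8] F tool [-5.4 -1.2 -2.8] yaw -49.02 w 0.133
```

```bash
python3 -m creep '{"delta_pos":[[0,0,-0.0003],[0.001,0,0],[0,0,0]],"dr":[[0,0,0],[0,0,0],[0,0,0]]}';python3 m.py
python3 -m creep '{"delta_pos":[[0.001,0,0],[0,0,0]],"dr":[[0,0,0],[0,0,0]]}';python3 m.py
```

```text
time_s: 10.47
eef_pos: [491.5, 202.0, 30.1]
eef_rot: [1.302, 2.853, -0.0]
wrist_force: [3.7, -5.3, 0.9]
width: 0.136
finger_force: 47.0
t 10.72 pos [491.5 202.   30.1] F world [ 4.7 -6.1  1. ] F tool [-7.7 -0.4 -1. ] yaw -49.05 w 0.136
time_s: 10.88
eef_pos: [491.4, 202.1, 30.3]
eef_rot: [1.302, 2.852, -0.001]
wrist_force: [5.4, -8.4, 1.5]
width: 0.133
finger_force: 47.1
t 11.13 pos [491.4 202.1  30.3] F world [ 5.1 -7.6  1.4] F tool [-9.1 -1.1 -1.4] yaw -49.07 w 0.136
```

```bash
python3 -m creep '{"delta_pos":[[-0.0006,0,0],[0.0006,-0.0008,0],[0,0,0]],"dr":[[0,0,0],[0,0,0],[0,0,0]]}';python3 m.py
python3 -m creep '{"delta_pos":[[0.0006,-0.0008,0],[0,0,0]],"dr":[[0,0,0],[0,0,0]]}';python3 m.py
```

```text
time_s: 11.38
eef_pos: [491.0, 201.9, 30.3]
eef_rot: [1.302, 2.852, 0.0]
wrist_force: [6.1, -6.6, 0.6]
width: 0.134
finger_force: 46.9
t 11.63 pos [491.  201.9  30.3] F world [ 5.6 -6.6  0.5] F tool [-8.6 -0.1 -0.4] yaw -49.08 w 0.133
time_s: 11.8
eef_pos: [490.2, 201.8, 30.4]
eef_rot: [1.302, 2.851, 0.0]
wrist_force: [6.3, -7.5, 0.1]
width: 0.133
finger_force: 46.9
t 12.05 pos [490.3 201.9  30.4] F world [ 5.7 -6.5  0.8] F tool [-8.6  0.  -0.7] yaw -49.09 w 0.133
```

```bash
python3 -m creep '{"delta_pos":[[0.0003,-0.001,0],[0,0,0]],"dr":[[0,0,0],[0,0,0]]}';python3 m.py
python3 -m creep '{"delta_pos":[[0.0003,-0.001,0],[0,0,0]],"dr":[[0,0,0],[0,0,0]]}';python3 - <<'E'
from m import *
rd(4)
s=manip.state();i=manip.get_image('wrist')[:,:,::-1];cv2.imwrite('pics/w4.png',i)
import pickle;pickle.dump(s,open('w4.pkl','wb'))
cv2.imwrite('pics/w4b.png',cv2.resize(i[0:260,160:420],None,fx=2.3,fy=2.3,interpolation=cv2.INTER_CUBIC))
E
```

```text
time_s: 12.22
eef_pos: [489.0, 201.7, 30.3]
eef_rot: [1.302, 2.852, 0.001]
wrist_force: [6.2, -6.5, 0.3]
width: 0.131
finger_force: 46.9
t 12.47 pos [489.  201.7  30.3] F world [ 5.6 -6.   0.6] F tool [-8.2  0.3 -0.5] yaw -49.07 w 0.132
time_s: 12.63
eef_pos: [487.8, 201.5, 30.2]
eef_rot: [1.302, 2.853, 0.002]
wrist_force: [4.6, -5.5, 0.5]
width: 0.13
finger_force: 46.9
t 12.83 pos [487.9 201.5  30.2] F world [ 5.1 -5.4  0.7] F tool [-7.4  0.3 -0.7] yaw -49.07 w 0.134
```

View pics/w4b.png

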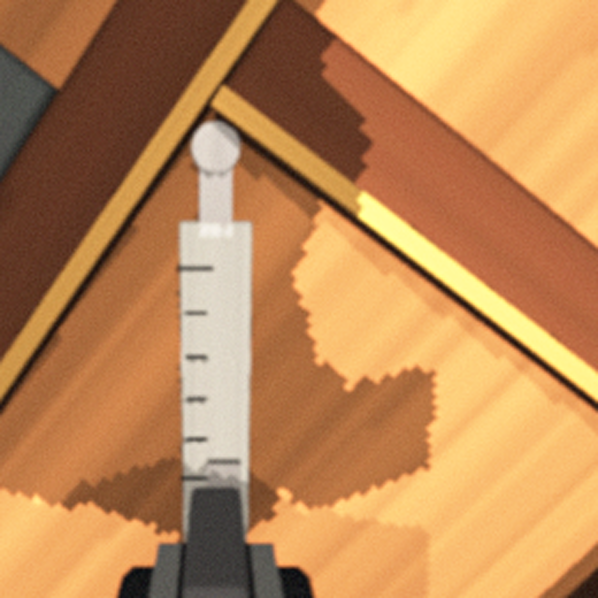

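The foot's disc is at (215,147) in the crop, close to the near-left corner, where the yellow lines cross at about (218,100). I'll check the numbers.

Run:
```python
from h import *
import pickle
s=pickle.load(open('w4.pkl','rb'));s['eef_pos']=np.array([487.9,201.5,30.2]);c=cam('wrist',s)
q=lambda p:(160+(p[0]+.5)/2.3-.5,(p[1]+.5)/2.3-.5)
def L(a,b): a,b=[np.r_[plane(c,q(p),24)[:2],1] for p in(a,b)];print('ang',np.degrees(np.arctan2(*(b-a)[1::-1])));return np.cross(a,b)
n=L((12,400),(268,5));l=L((225,95),(590,382));
# inner edge lines
n=L((16,404),(209,112));l=L((225,112),(590,395));x=np.cross(n,l);print('opening corner',x[:2]/x[2])
F=plane(c,q((215,147)),12);print('foot',F)
for p in((215,226),(212,470)):print(plane(c,q(p),8))
ex=np.array([np.cos(np.radians(3.8)),np.sin(np.radians(3.8))]);ey=np.array([-ex[1],ex[0]]);d=F[:2]-x[:2]/x[2];print('local',d@ex,d@ey)
```

```text
ang 95.62442189536368
ang 5.586683783262938
ang 95.16708929944483
ang 5.7994477119508785
opening corner [423.5550367  275.96266169]
foot [428.06230222 271.00168509  12.        ]
[438.46309599 259.03948137   8.        ]
[475.08289452 215.7479727    8.        ]
local 4.168572878859329 -5.2487837983439665
```

```bash
python3 -m creep '{"delta_pos":[[-0.002,0,0],[-0.003,0,0],[-0.004,0,0],[-0.005,0,0],[-0.005,0,0],[-0.005,0,0],[-0.004,0,0],[-0.003,0,0],[0,0,0]],"dr":[[0,0,0],[0,0,0],[0,0,0],[0,0,0],[0,0,0],[0,0,0],[0,0,0],[0,0,0],[0,0,0]]}';python3 m.py
python3 -m creep '{"delta_pos":[[-0.001,0,0],[-0.001,0,0],[0,0,0]],"dr":[[0,0,0],[0,0,0],[0,0,0]]}';python3 m.py
```

```text
time_s: 13.63
eef_pos: [506.7, 178.5, 30.0]
eef_rot: [1.303, 2.857, 0.002]
wrist_force: [4.8, 3.0, 2.8]
width: 0.135
finger_force: 47.2
t 13.88 pos [506.3 178.6  30. ] F world [4.5 2.2 2.3] F tool [-1.3  4.9 -2.3] yaw -49.01 w 0.13
time_s: 14.13
eef_pos: [506.8, 177.8, 30.0]
eef_rot: [-1.302, -2.859, -0.001]
wrist_force: [2.6, 4.4, 3.8]
width: 0.131
finger_force: 47.5
t 14.38 pos [506.9 177.7  30. ] F world [2.6 3.8 5.2] F tool [ 1.2  4.5 -5.2] yaw -48.97 w 0.138
```

```bash
python3 -m creep '{"delta_pos":[[-0.001,0.0004,-0.0003],[-0.001,0,0],[0,0,0]],"dr":[[0,0,0],[0,0,0],[0,0,0]]}';python3 m.py
python3 -m creep '{"delta_pos":[[-0.001,0,0],[-0.001,0,0],[0,0,0]],"dr":[[0,0,0],[0,0,0],[0,0,0]]}';python3 m.py
```

```text
time_s: 14.63
eef_pos: [508.4, 176.0, 30.0]
eef_rot: [1.303, 2.859, -0.0]
wrist_force: [2.8, 3.9, 5.4]
width: 0.134
finger_force: 47.6
t 14.88 pos [508.4 176.   30. ] F world [3.5 3.4 5. ] F tool [ 0.3  4.9 -5. ] yaw -49.0 w 0.132
time_s: 15.13
eef_pos: [509.7, 174.4, 30.0]
eef_rot: [1.303, 2.859, -0.0]
wrist_force: [2.2, 3.9, 5.1]
width: 0.134
finger_force: 47.6
t 15.38 pos [509.7 174.5  30. ] F world [2.6 3.2 4.6] F tool [ 0.7  4.1 -4.6] yaw -49.0 w 0.134
```

```bash
python3 -m creep '{"delta_pos":[[-0.001,0.0004,-0.0003],[0,0,0]],"dr":[[0,0,0],[0,0,0]]}';python3 m.py
python3 -m creep '{"delta_pos":[[-0.001,0,0],[0,0,0]],"dr":[[0,0,0],[0,0,0]]}';python3 m.py
python3 -m creep '{"delta_pos":[[-0.001,0,0],[0,0,0]],"dr":[[0,0,0],[0,0,0]]}';python3 m.py
```

```text
time_s: 15.55
eef_pos: [510.3, 173.9, 30.0]
eef_rot: [-1.303, -2.858, 0.001]
wrist_force: [2.0, 2.7, 5.0]
width: 0.133
finger_force: 47.6
t 15.8 pos [510.3 173.9  30. ] F world [2.4 2.7 4.6] F tool [ 0.5  3.5 -4.6] yaw -49.0 w 0.136
time_s: 15.97
eef_pos: [510.6, 173.5, 30.0]
eef_rot: [-1.302, -2.858, 0.0]
wrist_force: [0.7, 4.1, 5.0]
width: 0.129
finger_force: 47.7
t 16.22 pos [510.6 173.5  30. ] F world [0.2 4.1 4.7] F tool [ 3.   2.9 -4.7] yaw -48.98 w 0.135
time_s: 16.38
eef_pos: [510.8, 173.4, 30.0]
eef_rot: [-1.3, -2.857, -0.001]
wrist_force: [-1.4, 6.4, 5.1]
width: 0.133
finger_force: 47.8
t 16.63 pos [510.8 173.4  30. ] F world [-1.5  5.6  5.9] F tool [ 5.2  2.5 -5.9] yaw -48.95 w 0.132
```

```bash
python3 -m creep '{"delta_pos":[[0,0.0004,0],[0,0,0]],"dr":[[0,0,-0.2],[0,0,0]]}';python3 m.py
python3 -m creep '{"delta_pos":[[0,0.0004,-0.0002],[0,0,0]],"dr":[[0,0,-0.2],[0,0,0]]}';python3 - <<'E'
from m import *
rd(4)
s=manip.state();i=manip.get_image('wrist')[:,:,::-1];cv2.imwrite('pics/w5.png',i)
import pickle;pickle.dump(s,open('w5.pkl','wb'))
a=cv2.resize(i[0:180,180:400],None,fx=3.3,fy=3.3,interpolation=cv2.INTER_CUBIC)
cv2.imwrite('pics/w5b.png',a)
E
```

```text
time_s: 16.8
eef_pos: [510.8, 173.4, 30.0]
eef_rot: [-1.296, -2.859, 0.0]
wrist_force: [-2.2, 5.6, 6.2]
width: 0.129
finger_force: 47.8
t 17.05 pos [510.8 173.4  30. ] F world [-2.3  5.   6.4] F tool [ 5.3  1.5 -6.4] yaw -48.78 w 0.137
time_s: 17.22
eef_pos: [510.8, 173.4, 30.0]
eef_rot: [-1.292, -2.86, 0.002]
wrist_force: [-2.4, 3.8, 5.1]
width: 0.132
finger_force: 47.9
t 17.42 pos [510.8 173.4  30. ] F world [-2.3  4.6  6.3] F tool [ 5.   1.4 -6.3] yaw -48.61 w 0.134
```

View pics/w5b.png

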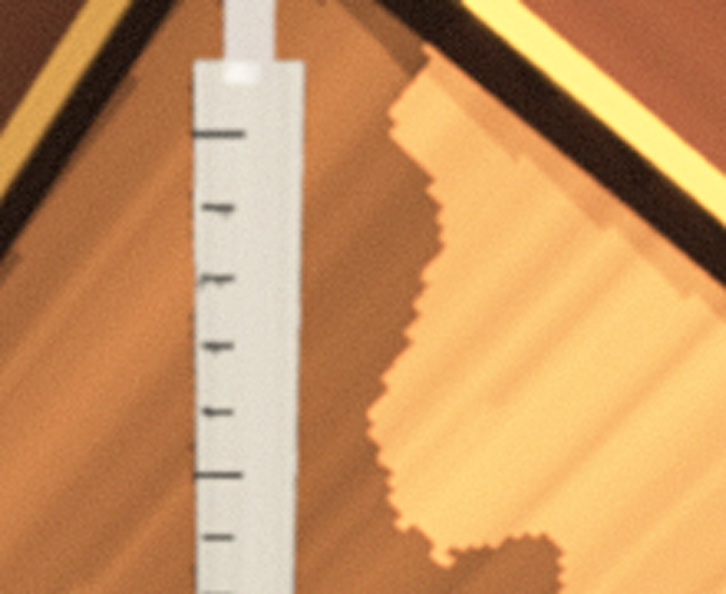

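Run:
```python
from m import *
import pickle
s=pickle.load(open('w5.pkl','rb'));s['eef_pos']=np.array([510.8,173.4,30.0]);c=cam('wrist',s)
q=lambda p:(180+(p[0]+.5)/3.3-.5,(p[1]+.5)/3.3-.5)
e=plane(c,q((249,61)),8);d=plane(c,q((248,475)),8);print(e,'ang',np.degrees(np.arctan2(*(d-e)[1::-1])))
u=np.array([np.cos(np.radians(-48.61)),np.sin(np.radians(-48.61))])
print('foot from knob & reading', np.array([510.8,173.4])-(92+36.25)*u,'tip',np.array([510.8,173.4])+103*u)
sd=cv2.cvtColor(manip.get_image('side'),cv2.COLOR_RGB2BGR);sc=cv2.cvtColor(manip.get_image('scene'),cv2.COLOR_RGB2BGR)
cv2.imwrite('pics/side5.png',sd);cv2.imwrite('pics/scene5.png',sc)
f=lambda i,x,y,w,h,k:cv2.resize(i[y:y+h,x:x+w],None,fx=k,fy=k,interpolation=cv2.INTER_CUBIC)
o=np.zeros((420,800,3),np.uint8);o[:396,:400]=f(sc,230,218,100,99,4);o[:280,400:800]=f(sd,210,120,100,70,4);cv2.imwrite('pics/m5.png',o)
rd(1)
```

```text
[437.32797228 258.47655836   8.        ] ang -48.64201879913402
foot from knob & reading [426.00354494 269.61654592] tip [578.90163643  96.12667267]
t 17.62 pos [510.8 173.4  30. ] F world [-1.8  3.7  6.3] F tool [ 4.   1.1 -6.3] yaw -48.62 w 0.133
```

```bash
python3 -m creep '{"delta_pos":[[0.003,0,-0.0005],[0.005,0,0],[0.006,0,0],[0.006,0,0],[0.006,0,0],[0.005,0,0],[0.003,0,0],[0,0,-0.01],[0,0,-0.02],[0,0,-0.02],[0,0,-0.01]],"dr":[[0,0,0],[0,0,0],[0,0,0],[0,0,0],[0,0,0],[0,0,0],[0,0,0],[0,0,0],[0,0,0],[0,0,0],[0,0,0]]}'
python3 -m creep '{"delta_pos":[[0,0,0],[0,0,0],[0,0,0],[0,0,0],[0,0,0],[0,0,0],[0,0,0],[0,0,0]],"dr":[[0,0,-7.12],[0,0,-7.12],[0,0,-7.12],[0,0,-7.12],[0,0,-7.12],[0,0,-7.12],[0,0,-7.12],[0,0,-7.12]]}'
python3 -m creep '{"delta_pos":[[0,0,0],[0,0,0],[0,0,0],[0,0,0],[0,0,0],[0,0,0],[0,0,0],[0,0,0],[0,0,0]],"dr":[[0,0,-7.12],[0,0,-7.12],[0,0,-7.12],[0,0,-7.12],[0,0,-7.12],[0,0,-7.12],[0,0,-7.12],[0,0,0],[0,0,0]]}'
python3 - <<'E'
from m import *
rd(6)
s=manip.state();i=manip.get_image('wrist')[:,:,::-1];cv2.imwrite('pics/w6.png',i)
import pickle;pickle.dump(s,open('w6.pkl','wb'))
E
```

```text
time_s: 18.53
eef_pos: [489.5, 198.6, 92.5]
eef_rot: [-1.291, -2.864, 0.001]
wrist_force: [0.9, 0.3, -4.7]
width: 0.136
finger_force: 46.2
time_s: 19.2
eef_pos: [488.3, 198.3, 89.8]
eef_rot: [0.24, -3.128, 0.001]
wrist_force: [-0.2, 0.4, -3.7]
width: 0.134
finger_force: 46.1
time_s: 19.95
eef_pos: [488.9, 198.4, 90.1]
eef_rot: [1.523, -2.745, -0.001]
wrist_force: [-0.0, -0.8, -5.3]
width: 0.131
finger_force: 46.1
t 20.25 pos [489.6 198.6  90.6] F world [ 0.4 -0.3 -4.8] F tool [ 0.  -0.5  4.8] yaw 58.16 w 0.132
```

```bash
python3 -m creep '{"delta_pos":[[0.006,-0.0052,0],[0.0065,-0.0052,0],[0.006,-0.0052,0],[0.006,-0.0052,0.01],[0,0,0.016],[0,0,0.016],[0,0,0.012],[0,0,0.003],[0,0,0],[0,0,0]],"dr":[[0,0,0],[0,0,0],[0,0,0],[0,0,0],[0,0,0],[0,0,0],[0,0,0],[0,0,0],[0,0,0],[0,0,0]]}';python3 m.py
python3 -m creep '{"delta_pos":[[0,0,0.002],[0,0,0.001],[0,0,0]],"dr":[[0,0,0],[0,0,0],[0,0,0]]}';python3 m.py
```

```text
time_s: 21.13
eef_pos: [494.8, 166.7, 33.9]
eef_rot: [1.528, -2.745, -0.0]
wrist_force: [0.0, -0.3, -3.7]
width: 0.129
finger_force: 46.1
t 21.38 pos [495.8 167.1  35.1] F world [-0.2 -0.1 -4.4] F tool [0.2 0.1 4.4] yaw 58.22 w 0.134
time_s: 21.63
eef_pos: [494.5, 166.9, 30.7]
eef_rot: [1.528, -2.744, -0.0]
wrist_force: [0.2, 0.9, -4.8]
width: 0.132
finger_force: 46.2
t 21.88 pos [494.7 166.9  30.8] F world [ 0.   0.4 -4.9] F tool [-0.3  0.2  4.9] yaw 58.21 w 0.131
```

```bash
python3 -m creep '{"delta_pos":[[0,0,0.001],[0.002,0,0],[0.002,0,0],[0.002,0.0003,0],[0.001,0.0003,0],[0,0,0]],"dr":[[0,0,0],[0,0,0],[0,0,0],[0,0,0],[0,0,0],[0,0,0]]}';python3 m.py
python3 -m creep '{"delta_pos":[[0.001,0.0003,0],[0.001,0.0003,0],[0,0,0]],"dr":[[0,0,0],[0,0,0],[0,0,0]]}';python3 m.py
```

```text
time_s: 22.38
eef_pos: [490.4, 160.9, 30.1]
eef_rot: [1.528, -2.745, 0.001]
wrist_force: [-0.8, -0.5, -3.8]
width: 0.133
finger_force: 46.4
t 22.63 pos [490.5 160.9  30.1] F world [-0.6 -0.7 -2.6] F tool [0.9 0.1 2.6] yaw 58.2 w 0.134
time_s: 22.88
eef_pos: [489.2, 160.0, 30.0]
eef_rot: [-1.528, 2.744, 0.0]
wrist_force: [0.2, -0.3, -3.5]
width: 0.131
finger_force: 46.5
t 23.13 pos [489.2 160.   30. ] F world [ 0.5  0.5 -3.3] F tool [-0.7 -0.2  3.3] yaw 58.22 w 0.133
```

```bash
python3 -m creep '{"delta_pos":[[0.001,0,0],[0,0,0]],"dr":[[0,0,0],[0,0,0]]}';python3 m.py
python3 -m creep '{"delta_pos":[[0.001,0,0],[0,0,0]],"dr":[[0,0,0],[0,0,0]]}';python3 m.py
python3 -m creep '{"delta_pos":[[0.001,0,0],[0,0,0]],"dr":[[0,0,0],[0,0,0]]}';python3 m.py
```

```text
time_s: 23.3
eef_pos: [488.6, 159.1, 30.0]
eef_rot: [-1.528, 2.744, 0.0]
wrist_force: [1.1, -0.3, -2.3]
width: 0.135
finger_force: 46.5
t 23.55 pos [488.6 159.1  30. ] F world [ 0.7  1.1 -2.5] F tool [-1.3 -0.1  2.5] yaw 58.21 w 0.133
time_s: 23.72
eef_pos: [488.1, 158.2, 30.0]
eef_rot: [-1.528, 2.745, 0.0]
wrist_force: [-0.7, 0.8, -3.3]
width: 0.135
finger_force: 46.5
t 23.97 pos [488.  158.2  30. ] F world [ 0.3  1.1 -2.4] F tool [-1.   0.3  2.4] yaw 58.21 w 0.135
time_s: 24.13
eef_pos: [487.8, 157.7, 30.1]
eef_rot: [-1.528, 2.744, 0.001]
wrist_force: [2.1, 3.0, -2.6]
width: 0.131
finger_force: 46.5
t 24.38 pos [487.8 157.7  30.1] F world [ 1.9  2.9 -2.3] F tool [-3.4 -0.1  2.3] yaw 58.22 w 0.13
```

```bash
python3 -m creep '{"delta_pos":[[0.001,0,0],[0,0,0]],"dr":[[0,0,0],[0,0,0]]}';python3 - <<'E'
from m import *
rd(5)
s=manip.state();i=manip.get_image('wrist')[:,:,::-1];cv2.imwrite('pics/w7.png',i)
import pickle;pickle.dump(s,open('w7.pkl','wb'))
cv2.imwrite('pics/w7b.png',cv2.resize(i[0:260,100:420],None,fx=2.3,fy=2.3,interpolation=cv2.INTER_CUBIC))
E
```

```text
time_s: 24.55
eef_pos: [487.8, 157.5, 30.4]
eef_rot: [-1.527, 2.742, 0.002]
wrist_force: [3.7, 4.9, -2.6]
width: 0.134
finger_force: 46.4
t 24.8 pos [487.8 157.5  30.4] F world [ 3.   4.4 -3.1] F tool [-5.3 -0.2  3.1] yaw 58.23 w 0.132
```

View pics/w7b.png

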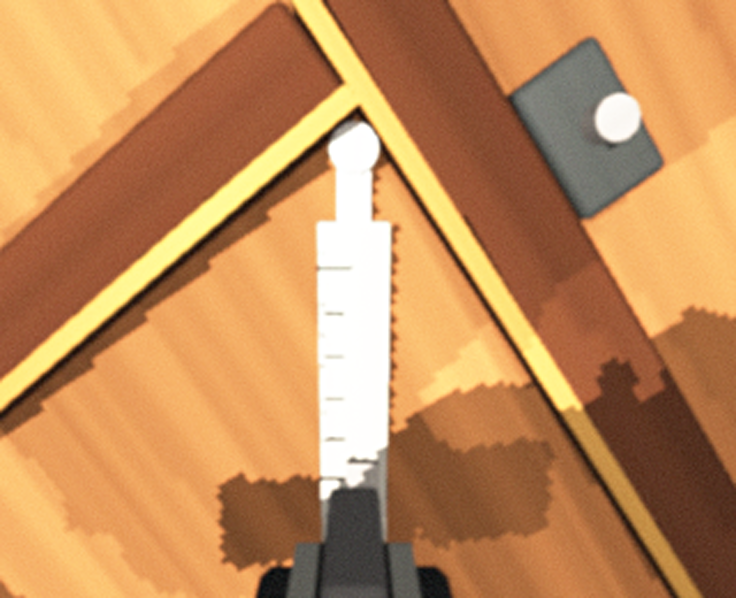

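The foot's disc at (355,147) sits tight in the near-right corner, where the yellow lines cross at about (362,98).

Run:
```python
from h import *
import pickle
s=pickle.load(open('w7.pkl','rb'));s['eef_pos']=np.array([487.8,157.5,30.3]);c=cam('wrist',s)
q=lambda p:(100+(p[0]+.5)/2.3-.5,(p[1]+.5)/2.3-.5)
def L(a,b): a,b=[np.r_[plane(c,q(p),24)[:2],1] for p in(a,b)];print('ang',np.degrees(np.arctan2(*(b-a)[1::-1])));return np.cross(a,b)
n=L((369,112),(665,590));l=L((350,110),(0,405));x=np.cross(n,l);x=x[:2]/x[2]
F=plane(c,q((355,147)),12);e=plane(c,q((354,224)),8);print('corner',x,'foot',F,'beam end',e)
ex=np.array([np.cos(np.radians(3.8)),np.sin(np.radians(3.8))]);ey=np.array([-ex[1],ex[0]]);d=F[:2]-x;print('local',d@ex,d@ey)
```

```text
ang 92.64611339504873
ang 5.808502463530535
corner [434.46838152  75.7183524 ] foot [439.35981637  81.32402489  12.        ] beam end [447.65557062  94.3650046    8.        ]
local 5.252190656315413 5.269173774253044
```

```bash
python3 -m creep '{"delta_pos":[[0,0,0.0006],[-0.003,0,0],[-0.004,0,0],[-0.005,0,0],[-0.005,0,0],[-0.005,0,0],[-0.005,0,0],[-0.005,0,0],[-0.004,0,0],[-0.003,0,0],[-0.002,0,0],[0,0,0]],"dr":[[0,0,0],[0,0,0],[0,0,0],[0,0,0],[0,0,0],[0,0,0],[0,0,0],[0,0,0],[0,0,0],[0,0,0],[0,0,0],[0,0,0]]}';python3 m.py
python3 -m creep '{"delta_pos":[[-0.002,0,0],[0,0,0]],"dr":[[0,0,0],[0,0,0]]}';python3 m.py
```

```text
time_s: 25.85
eef_pos: [509.3, 192.2, 30.0]
eef_rot: [-1.528, 2.744, -0.0]
wrist_force: [-1.0, 0.3, 4.9]
width: 0.135
finger_force: 47.7
t 26.1 pos [509.3 192.2  30. ] F world [-0.4  1.6  4.9] F tool [-1.1  1.2 -4.9] yaw 58.23 w 0.128
time_s: 26.27
eef_pos: [510.0, 193.4, 30.0]
eef_rot: [-1.528, 2.744, -0.0]
wrist_force: [-1.3, 0.9, 6.4]
width: 0.133
finger_force: 47.8
t 26.52 pos [510.1 193.4  30. ] F world [-1.2  0.3  6.4] F tool [ 0.4  1.2 -6.4] yaw 58.22 w 0.13
```

```bash
python3 -m creep '{"delta_pos":[[-0.001,0,-0.0003],[-0.001,0,0],[0,0,0]],"dr":[[0,0,0],[0,0,0],[0,0,0]]}';python3 m.py
python3 -m creep '{"delta_pos":[[-0.001,0,0],[0,0,0]],"dr":[[0,0,0],[0,0,0]]}';python3 m.py
python3 -m creep '{"delta_pos":[[-0.001,0,0],[0,0,0]],"dr":[[0,0,0],[0,0,0]]}';python3 m.py
```

```text
time_s: 26.77
eef_pos: [510.9, 194.8, 30.0]
eef_rot: [-1.528, 2.745, -0.001]
wrist_force: [-0.4, -0.0, 5.2]
width: 0.134
finger_force: 47.7
t 27.02 pos [510.9 194.8  30. ] F world [-1.  -0.   5.5] F tool [ 0.6  0.8 -5.5] yaw 58.21 w 0.136
time_s: 27.18
eef_pos: [511.4, 195.7, 30.0]
eef_rot: [-1.528, 2.745, -0.001]
wrist_force: [-1.8, 0.0, 4.6]
width: 0.133
finger_force: 47.7
t 27.43 pos [511.5 195.7  30. ] F world [-1.4 -0.2  5.5] F tool [ 0.9  1.1 -5.5] yaw 58.21 w 0.133
time_s: 27.6
eef_pos: [512.0, 196.5, 30.0]
eef_rot: [-1.528, 2.745, -0.001]
wrist_force: [-0.7, 0.9, 4.9]
width: 0.13
finger_force: 47.7
t 27.85 pos [512.  196.5  30. ] F world [-1.1 -0.2  5.4] F tool [ 0.8  0.9 -5.4] yaw 58.21 w 0.132
```

```bash
python3 -m creep '{"delta_pos":[[-0.001,0,0],[0,0,0]],"dr":[[0,0,0],[0,0,0]]}';python3 m.py
python3 -m creep '{"delta_pos":[[-0.001,0,0],[0,0,0]],"dr":[[0,0,0],[0,0,0]]}';python3 m.py
python3 -m creep '{"delta_pos":[[-0.001,0,0],[0,0,0]],"dr":[[0,0,0],[0,0,0]]}';python3 m.py
```

```text
time_s: 28.02
eef_pos: [512.1, 196.8, 30.0]
eef_rot: [1.527, -2.744, 0.002]
wrist_force: [-2.4, -1.9, 6.8]
width: 0.132
finger_force: 47.9
t 28.27 pos [512.1 196.8  30. ] F world [-2.5 -1.4  6.4] F tool [ 2.5  1.4 -6.4] yaw 58.19 w 0.137
time_s: 28.43
eef_pos: [512.2, 196.9, 30.0]
eef_rot: [1.526, -2.743, 0.003]
wrist_force: [-3.8, -3.5, 7.8]
width: 0.133
finger_force: 48.1
time_s: 28.75
eef_pos: [512.3, 197.0, 30.0]
eef_rot: [1.525, -2.742, 0.005]
wrist_force: [-4.2, -5.2, 8.4]
width: 0.137
finger_force: 48.3Traceback (most recent call last):
  File "m.py", line 7, in <module>
    if __name__=='__main__':rd()
                            ~~^^
  File "m.py", line 4, in rd
    for k in range(n): manip.get_image('wrist');s=manip.state();P.append(np.r_[s['eef_pos'],s['wrist_force']])
                       ~~~~~~~~~~~~~~~^^^^^^^^^
ValueError: 200 camera calls are used up
Traceback (most recent call last):
  File "m.py", line 7, in <module>
    if __name__=='__main__':rd()
                            ~~^^
  File "m.py", line 4, in rd
    for k in range(n): manip.get_image('wrist');s=manip.state();P.append(np.r_[s['eef_pos'],s['wrist_force']])
                       ~~~~~~~~~~~~~~~^^^^^^^^^
ValueError: 200 camera calls are used up
```

```bash
python3 -m creep '{"delta_pos":[[0.0005,0,0],[0,0,0],[0,0,0],[0,0,0]],"dr":[[0,0,0],[0,0,0],[0,0,0],[0,0,0]]}'
python3 -m creep '{"delta_pos":[[0.004,0,-0.0004],[0.006,0,0],[0.006,0,0],[0.006,0,0],[0.006,0,0],[0.006,0,0],[0.006,0,0],[0.003,0,0],[0,0,-0.01],[0,0,-0.02],[0,0,-0.02],[0,0,-0.01]],"dr":[[0,0,0],[0,0,0],[0,0,0],[0,0,0],[0,0,0],[0,0,0],[0,0,0],[0,0,0],[0,0,0],[0,0,0],[0,0,0],[0,0,0]]}'
python3 -m creep '{"delta_pos":[[0,0,0],[0,0,0],[0,0,0],[0,0,0],[0,0,0],[0,0,0],[0,0,0],[0,0,0],[0,0,0],[0,0,0]],"dr":[[0,0,7.1],[0,0,7.1],[0,0,7.1],[0,0,7.1],[0,0,7.1],[0,0,7.1],[0,0,7.1],[0,0,7.1],[0,0,1.4],[0,0,0]]}'
```

```text
time_s: 29.08
eef_pos: [512.2, 197.0, 30.0]
eef_rot: [1.525, -2.743, 0.004]
wrist_force: [-4.2, -4.0, 9.1]
width: 0.131
finger_force: 48.2
time_s: 30.08
eef_pos: [489.7, 161.7, 90.8]
eef_rot: [1.527, -2.744, -0.0]
wrist_force: [1.4, -0.4, -3.9]
width: 0.131
finger_force: 46.4
time_s: 30.92
eef_pos: [489.1, 161.7, 88.7]
eef_rot: [0.003, -3.139, 0.001]
wrist_force: [0.0, -0.5, -4.3]
width: 0.133
finger_force: 46.2
```

```bash
python3 -m creep '{"delta_pos":[[0.0006,-0.02,0],[0.0006,-0.035,0],[0.0006,-0.035,0],[0.0006,-0.035,0],[0.0006,-0.035,0],[0.0006,-0.035,0],[0.0006,-0.035,0],[0.0006,-0.035,0],[0.0006,-0.035,0],[0.0006,-0.028,0],[0,0,0],[0,0,0]],"dr":[[0,0,0],[0,0,0],[0,0,0],[0,0,0],[0,0,0],[0,0,0],[0,0,0],[0,0,0],[0,0,0],[0,0,0],[0,0,0],[0,0,0]]}'
python3 -m creep '{"delta_pos":[[0,0,0.012],[0,0,0.016],[0,0,0.016],[0,0,0.01],[0,0,0.003],[0,0,0.001],[0,0,0.001],[0,0,0],[0,0,0]],"dr":[[0,0,0],[0,0,0],[0,0,0],[0,0,0],[0,0,0],[0,0,0],[0,0,0],[0,0,0],[0,0,0]]}'
```

```text
time_s: 31.92
eef_pos: [483.8, -167.4, 89.5]
eef_rot: [-0.002, -3.141, -0.001]
wrist_force: [-0.5, 0.6, -5.0]
width: 0.128
finger_force: 46.6
time_s: 32.67
eef_pos: [485.0, -166.2, 31.8]
eef_rot: [-0.001, 3.14, -0.001]
wrist_force: [0.3, 0.7, -5.1]
width: 0.133
finger_force: 46.6
```

```bash
python3 -m creep '{"delta_pos":[[0,0,0.0008],[0,0,0],[0,0,0]],"dr":[[0,0,0],[0,0,0],[0,0,0]]}'
python3 -m creep '{"delta_pos":[[0,0,0.0006],[0,0,0],[0,0,0]],"dr":[[0,0,0],[0,0,0],[0,0,0]]}'
```

```text
time_s: 32.92
eef_pos: [484.5, -166.2, 30.5]
eef_rot: [0.0, 3.141, -0.0]
wrist_force: [0.8, 0.2, -4.7]
width: 0.134
finger_force: 46.6
time_s: 33.17
eef_pos: [484.6, -166.2, 30.0]
eef_rot: [-0.0, 3.141, -0.0]
wrist_force: [0.6, 1.0, -2.4]
width: 0.135
finger_force: 46.9
```

```bash
python3 -m creep '{"delta_pos":[[0,0,0.0003],[0,0,0]],"dr":[[0,0,0],[0,0,0]]}'
python3 -m creep '{"delta_pos":[[0,0,0],[0,0,0],[0,0,0],[0,0,0],[0,0,0],[0,0,0],[0,0,-0.01],[0,0,-0.03],[0,0,-0.03],[0,0,-0.03],[0,0,-0.01],[0,0,0]],"dr":[[0,0,0],[0,0,0],[0,0,0],[0,0,0],[0,0,0],[0,0,0],[0,0,0],[0,0,0],[0,0,0],[0,0,0],[0,0,0],[0,0,0]]}' 55
python3 - <<'E'
from h import *
a=cam('side');b=cam('scene');print(plane(a,(347,162),2),plane(b,(202,302),2))
c=np.array([503.5,180.8]);t=np.radians(3.8);ex=np.array([np.cos(t),np.sin(t)]);ey=np.array([-ex[1],ex[0]]);print(c+87*ex+6*ey)
E
```

```text
time_s: 33.33
eef_pos: [484.7, -166.2, 30.0]
eef_rot: [-0.0, 3.141, -0.001]
wrist_force: [-1.5, 1.0, 0.6]
width: 0.13
finger_force: 47.3
time_s: 34.33
eef_pos: [487.0, -167.3, 144.1]
eef_rot: [-0.0, 3.134, -0.006]
wrist_force: [0.6, -0.7, 0.4]
width: 0.552
finger_force: 0.0
[743.25581492 126.8138525    2.        ] [745.13576609 154.48320668   2.        ]
[589.91108434 192.55263814]
```

```bash
python3 -m creep '{"delta_pos":[[-0.0105,0.036,0],[-0.0105,0.036,0],[-0.0105,0.036,0],[-0.0105,0.036,0],[-0.0105,0.036,0],[-0.0105,0.036,0],[-0.0105,0.036,0],[-0.0105,0.036,0],[-0.0105,0.036,0],[-0.0105,0.035,0],[0,0,0]],"dr":[[0,0,0],[0,0,0],[0,0,0],[0,0,0],[0,0,0],[0,0,0],[0,0,0],[0,0,0],[0,0,0],[0,0,0],[0,0,0]]}'
python3 -m creep '{"delta_pos":[[0,0,0],[0,0,0],[0,0,0],[0,0,0],[0,0,0],[0,0,0],[0,0,0]],"dr":[[0,0,-6.7],[0,0,-6.7],[0,0,-6.7],[0,0,-6.7],[0,0,-6.7],[0,0,-6.7],[0,0,-6.7]]}'
python3 -m creep '{"delta_pos":[[0,0,0],[0,0,0],[0,0,0],[0,0,0],[0,0,0],[0,0,0],[0,0,0],[0,0,0],[0,0,0]],"dr":[[0,0,-6.7],[0,0,-6.7],[0,0,-6.7],[0,0,-6.7],[0,0,-6.7],[0,0,-6.7],[0,0,-6.7],[0,0,0],[0,0,0]]}'
python3 -m creep '{"delta_pos":[[0,0,0]],"dr":[[0,0,0]]}'
```

```text
time_s: 35.25
eef_pos: [588.9, 199.1, 135.9]
eef_rot: [0.011, -3.138, -0.005]
wrist_force: [-0.4, -1.4, -0.3]
width: 0.547
finger_force: 0.0
time_s: 35.83
eef_pos: [588.1, 192.3, 137.0]
eef_rot: [1.257, -2.875, -0.001]
wrist_force: [0.4, -0.4, 0.2]
width: 0.552
finger_force: 0.0
time_s: 36.58
eef_pos: [588.4, 192.5, 137.6]
eef_rot: [2.289, -2.148, -0.002]
wrist_force: [0.3, 0.8, 0.8]
width: 0.551
finger_force: 0.0
time_s: 36.67
eef_pos: [588.7, 192.6, 138.2]
eef_rot: [2.29, -2.148, -0.002]
wrist_force: [-0.2, 0.7, -0.8]
width: 0.551
finger_force: 0.0
```

```bash
python3 -m creep '{"delta_pos":[[0,-0.001,0.02],[0,0,0.025],[0,0,0.025],[0,0,0.025],[0,0,0.02],[0,0,0.011],[0,0,0.004],[0,0,0],[0,0,0]],"dr":[[0,0,0],[0,0,0],[0,0,0],[0,0,0],[0,0,0],[0,0,0],[0,0,0],[0,0,0],[0,0,0]]}'
python3 -m creep '{"delta_pos":[[0,0,0.002],[0,0,0],[0,0,0],[0,0,0],[0,0,0],[0,0,0],[0,0,0]],"dr":[[0,0,0],[0,0,0],[0,0,0],[0,0,0],[0,0,0],[0,0,0],[0,0,0]]}' 0 50
```

```text
time_s: 37.42
eef_pos: [591.2, 193.2, 10.4]
eef_rot: [-2.293, 2.146, -0.002]
wrist_force: [0.2, -0.7, -0.5]
width: 0.546
finger_force: 0.0
time_s: 38.0
eef_pos: [590.0, 193.3, 9.3]
eef_rot: [-2.294, 2.146, 0.001]
wrist_force: [-4.5, -0.4, 4.9]
width: 0.264
finger_force: 53.1
```

```bash
python3 -m creep '{"delta_pos":[[0,0.0015,-0.0004],[0,0,0],[0,0,0]],"dr":[[0,0,0],[0,0,0],[0,0,0]]}'
python3 -m creep '{"delta_pos":[[0.001,0,0],[0.001,0,0],[0.001,0,0],[0.001,0,0],[0,0,0],[0,0,0]],"dr":[[0,0,0],[0,0,0],[0,0,0],[0,0,0],[0,0,0],[0,0,0]]}'
python3 -m creep '{"delta_pos":[[0.001,0,0],[0.001,0,0],[0,0,0],[0,0,0]],"dr":[[0,0,0],[0,0,0],[0,0,0],[0,0,0]]}'
```

```text
time_s: 38.25
eef_pos: [590.0, 193.3, 9.4]
eef_rot: [-2.292, 2.145, -0.002]
wrist_force: [-0.8, 0.2, 4.8]
width: 0.266
finger_force: 53.1
time_s: 38.75
eef_pos: [590.0, 193.0, 9.4]
eef_rot: [-2.29, 2.139, 0.006]
wrist_force: [-1.3, 8.7, 4.0]
width: 0.266
finger_force: 53.0
time_s: 39.08
eef_pos: [590.1, 191.4, 9.4]
eef_rot: [-2.29, 2.138, 0.007]
wrist_force: [-0.5, 8.9, 4.9]
width: 0.267
finger_force: 53.0
```

```bash
python3 -m creep '{"delta_pos":[[0.001,0,0],[0.001,0,0],[0.001,0,0],[0.001,0,0],[0,0,0],[0,0,0]],"dr":[[0,0,0],[0,0,0],[0,0,0],[0,0,0],[0,0,0],[0,0,0]]}'
```

```text
time_s: 39.58
eef_pos: [590.4, 187.4, 9.4]
eef_rot: [-2.29, 2.138, 0.007]
wrist_force: [-1.0, 7.9, 4.9]
width: 0.265
finger_force: 53.0
```

```bash
python3 -m creep '{"delta_pos":[[0.0004,0,0],[0,0,0],[-0.0015,0,0],[-0.0015,0,0],[0,0,0],[0,0,0]],"dr":[[0,0,0],[0,0,0],[0,0,0],[0,0,0],[0,0,0],[0,0,0]]}'
python3 -m creep '{"delta_pos":[[-0.0005,0,0],[0,0,0]],"dr":[[0,0,0],[0,0,0]]}'
```

```text
time_s: 40.08
eef_pos: [590.4, 187.1, 9.4]
eef_rot: [-2.292, 2.143, -0.0]
wrist_force: [-1.0, 2.6, 5.1]
width: 0.26
finger_force: 53.1
time_s: 40.25
eef_pos: [590.4, 187.0, 9.4]
eef_rot: [-2.292, 2.144, -0.001]
wrist_force: [-1.8, 1.6, 5.8]
width: 0.269
finger_force: 53.1
```

```bash
python3 -m creep '{"delta_pos":[[0,0,0],[0,0,0],[0,0,0],[0,0,0],[0,0,0],[0,0,-0.01],[0,0,-0.03],[0,0,-0.03],[0,0,-0.03],[0,0,-0.02],[0,0,0],[0,0,0]],"dr":[[0,0,0],[0,0,0],[0,0,0],[0,0,0],[0,0,0],[0,0,0],[0,0,0],[0,0,0],[0,0,0],[0,0,0],[0,0,0],[0,0,0]]}' 55
python3 -c "
from plant import manip
print(manip.state()['wrist_force']);print(manip.close_job())"
```

```text
time_s: 41.25
eef_pos: [590.9, 186.4, 130.6]
eef_rot: [-2.291, 2.144, -0.005]
wrist_force: [-0.3, -0.5, -0.6]
width: 0.548
finger_force: 0.0
[-0.26942242 -0.48687114 -0.56089831]
the job is handed in; nothing more can be done
None
```

Handed in at 41 s: the diagonals read about 231 mm and 241 mm, so I put the rule back on the bench and shifted the far rail about 6.2 mm to the right, which should leave the frame square to within about 1 mm. I could not check that afterwards because the camera calls had run out, and at the last look the foot on the first diagonal may have been up to about 1 mm off its seat.

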